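Fill the last place in the pot crate and pass the gauge bar over it

TASK

One compartment of the white divided crate is still empty: of the three loose lidded black pots on the table, gently set the one that fits the compartment and stays below the rim - the same low, narrow kind as the pots already packed - upright and fully down on the cork pad in there, and let go of it. Only then draw the flat metal gauge bar by its knob all the way across the top of the crate, from the far side of the crate to its stop on the near side, to check that nothing sticks up.

Things in the scene. Friction and masses are not known exactly. Their poses are not given: they have to be found in the camera images.
- low_pot: Low narrow near-black lidded pot, 58 mm across (68 over its ears, along y), flat lid top at 38 mm, on it an upright round steel knob 20 mm across, 28 mm tall, to lift it by; 66 mm in all, 0.3 kg. Origin: centre of underside, z up. Not the tall pot (90 mm in all) nor the wide one (96 mm across), which stand 105 mm or more away with like knobs. The two pots in the crate are its twins.
- pad: Thin cork pad 60x60x3 mm fixed on the floor of the empty compartment (one of three in a row along y), at its centre. Origin: centre of underside, 5 mm above the table; z up, -x to the crate's near side. White crate, 100x284 mm (x, y), fixed; rim 78 mm above pad origin. Compartment 88x88 mm, dividers 30 mm high: to let go of the knob open to about 40 mm only, best along y.
- bar (a joint): Slide, in m, of a flat aluminium bar (20x320x10 mm, long side along the crate's y) on rails outside the crate's ends (152 mm from its middle, top 86 mm above table). Underside 4 mm over the rim, top 97 mm above table. 0: stop at the far side, off the crate; 0.2: stop at the near side, off the crate; grows along the crate's -x. Starts at 0 to 0.02; 2 N friction, stays where left.
- bar_knob (a point): Centre of the top of the bar's knob: upright, black, round, 20 mm across, 32 mm tall, in the middle of the bar's length; top 129 mm above the table. Axes as the crate's: the bar is drawn along -x, y runs along the bar.
Things that resemble listed ones, but are neither listed nor needed, are in the scene too. Leave any green or yellow look-alike of the low_pot alone.

How it is judged (in metres and radians):
On the way, in this order (a step that is already met when the one before it is completed fails the run):
1. the low pot stands upright on the pad in the empty compartment, let go, while the gauge bar is still beyond the crate's far side (horizontal distance between low_pot and pad below 0.022 m and z of low_pot in the frame of pad between -0.004 and 0.009 m and angle between low_pot's own z axis and vertical below 0.15 rad and linear speed of low_pot below 0.03 m/s and contact force between the fingers and low_pot below 0.1 N and value of joint bar below 0.035 m), for 0.2 s.
2. the gauge bar has been drawn right across to the near side, the pot still in its place (horizontal distance between low_pot and pad below 0.022 m and z of low_pot in the frame of pad between -0.004 and 0.009 m and angle between low_pot's own z axis and vertical below 0.15 rad and linear speed of low_pot below 0.03 m/s and value of joint bar above 0.175 m), for 0.2 s.
At the end, for the whole second after the job is handed in: The low pot stands at rest on the pad in the formerly empty compartment (within 22 mm of its centre, upright within 8 degrees, underside no more than 9 mm above the crate's floor), and the gauge bar is at the near side (within 25 mm of its near stop) (all of step 2); the robot touches nothing.
It fails at once if the pot is dropped or thrown into the compartment (faster than 0.7 m/s there, a fall of about 25 mm) (horizontal distance between low_pot and pad below 0.06 m and height (world z) of low_pot below 0.08 m and linear speed of low_pot above 0.7 m/s).
It also fails if it takes over 64 s, if anything falls off the work surface, if the arm or the gripper's body presses on something with over 40 N, if the wrist force passes 120 N, or if a joint passes its speed limit or range.

ROBOT

A 6-joint arm with a two-finger parallel gripper is mounted at the origin on the work surface. World frame = base frame: x ahead of the robot, y to its left, z up, the work surface at z = 0. Lengths are in m, angles in degrees, forces in N, time in s.
With the tool pointing down it reaches from about 0.3 to 0.75 m from the base axis. Payload 8.5 kg.
Tool frame: the origin (TCP) lies between the finger pads; the fingertips stand env.finger_overhang ahead of it and the grasp point (between the pads) lies 2 mm behind it (env.finger_overhang is the distance from the TCP to the fingertips, in m); z points along the fingers, y is the line along which they close (so a half turn about z gives the same grasp; the last joint's range is limited). The gripper opens to 85 mm and grips with 20 to 120 N. Pads are 22 mm wide; open, the fingers measure 114 mm over their backs; the gripper's body (76 mm by 85 mm) begins 54 mm behind the grasp point. The pads swing forward as they close: fully open they stand 13 mm farther back than shut.
Start: joints at [61.977, 21.807, 74.336, -0, 83.858, -12.336], TCP at [0.149, 0.529, 0.22] pointing down, gripper open.
Joint ranges: [-178.18, 178.18], [-50.72, 133.34], [12.68, 142.11], [-81.47, 261.47], [9.98, 163.14], [-165.26, 165.26]. Speed limits (degrees/s): [136.94, 136.94, 180, 180, 180, 180].

INTERFACE

Orientations are given as a 3x3 rotation matrix whose columns are the frame's x, y, z axes.
In Python, from rig import env gives the robot as it stands. The module is installed in compiled form; this text tells all that it offers.
- The arm moves only by the tool jog_arm, never from a script. Its arguments are lists of equal length, an entry for each row: "hand": the finger opening in m, from 0 to 0.0854; "travel": the shift along the world's x, y, z in m, a list of three; "yaw": the turn about the world's z in rad. A call has exactly 5 rows; each row shifts and turns the commanded pose from where the row before left it; what a row does not reach is not made up. A row lasts 1/8 s, in which the tool goes at most 62.5 mm and 10.7 degrees, less where a joint would pass 70% of its speed; a pose out of reach is approached as far as the arm can. A call is refused whole if a number of a shift passes 0.0625 or a number of a turn 0.188, either way. A call with a gripper value outside its range is refused whole. The fingers move at their own pace and stop on an object; "grip_force" is the grip in N (left out, the last holds). Time passes only in rows, so rows that do not move let the fingers close, or fill a call up. It gives the time, the measured TCP pose, the force, the opening and the grip force at its end, in the units of the state.
- env.observe(): the state, without advancing time (a new reading comes with each control period).
- env.get_image(name): name is "scene" or "top" or "wrist"; returns the picture (420x560x3 uint8, red, green, blue); there is no depth.
- env.calibration(name): a dict with "fx", "fy", "cx", "cy" (pixels), "k1" (the pictures are not rectified: a ray, as slopes to the right and down, at radius r is drawn at 1 + k1 r^2 times it, then the intrinsics apply), "position" and "rotation" of the camera in the world; the wrist camera has in their place "hand_eye" (4x4, takes a point from camera to tool coordinates, whose origin is the TCP and whose axes are the flange's). Camera axes: x right, y down, z forward; pixel columns grow to the right and rows downward; lengths in m; the calibration is good to about 2 mm. A picture is of the moment at which its call begins: read the wrist's pose just before it. calibration takes no time and is no camera call.
- env.close_job(): hands the job in; it is judged then, once.
The state is a dict: "time_s": time; "q": joint angles; "qvel": joint speeds; "joint_efforts": joint torques, N m; "position": TCP position; "tool_rot": TCP orientation; "ft_force": force on the tool from outside, world axes, zero at the start; "wrist_torque": the same for the moment, N m; "grip_width": finger opening in m; "gripper_force": force on a finger pad.
Only numpy, scipy, OpenCV 4.12 (cv2) and the standard library are available. Lean on these libraries where they do the work, as an engineer would, in place of code of your own. Each camera call takes 0.05 s, during which the arm holds its last target. There are 200 camera calls.

## Working session

There is one attempt and no reset: what is moved stays moved. The work goes in short steps, Python scripts to look and compute and a tool call to move; the robot and the scene stay as the last step left them, time stands still between calls to the robot, and variables do not carry over. Pictures are saved under pics/ and viewed, at most 10 in all, crops included, and the job is handed in when it is done.

Besides the shell and the picture viewer there is one more tool, called after ">>>" by a JSON object that holds its "name" and its "arguments", one argument or row to a line. jog_arm: Moves the arm, as the interface text tells. Its arguments: {"type":"object","properties":{"hand":{"type":"array"},"travel":{"type":"array"},"yaw":{"type":"array"},"grip_force":{"type":"number"}},"required":["hand","travel","yaw"]}

```bash
mkdir -p pics; cat > h.py <<'E'
import numpy as np, cv2
from rig import env
def ray(c,px,pose=None):
    k=env.calibration(c); K=np.array([[k['fx'],0,k['cx']],[0,k['fy'],k['cy']],[0,0,1]])
    d=np.array([(px[0]-k['cx'])/k['fx'],(px[1]-k['cy'])/k['fy']]); u=d.copy()
    for _ in range(30): u=d/(1+k['k1']*(u@u))
    if 'hand_eye' in k:
        T=np.array(k['hand_eye']); R,p=pose; R=np.array(R);p=np.array(p)
        o=R@T[:3,3]+p; Rw=R@T[:3,:3]
    else: o=np.array(k['position']);Rw=np.array(k['rotation'])
    return o,Rw@np.array([u[0],u[1],1])
def at(c,px,z,pose=None):
    o,d=ray(c,px,pose); return o+d*(z-o[2])/d[2]
def snap(c,name):
    s=env.observe(); im=env.get_image(c); cv2.imwrite(f'pics/{name}.png',im[:,:,::-1]); return im,(s['tool_rot'],s['position'])
E
python3 - <<'E'
from h import *
a,_=snap('top','t0');b,_=snap('scene','s0')
s=env.observe();print(env.finger_overhang,s['position'],s['tool_rot'],s['time_s'])
print(env.calibration('top'));print(env.calibration('wrist'))
E
```

```text
0.017 [0.14858058 0.52928141 0.21977192] [[-9.62755617e-01  2.70372455e-01 -5.97206219e-04]
 [ 2.70372979e-01  9.62754997e-01 -1.12584093e-03]
 [ 2.70566897e-04 -1.24537810e-03 -9.99999188e-01]] 0.1
{'fx': 463.32568805337013, 'fy': 463.32568805337013, 'cx': 287.11559064309006, 'cy': 211.94764975859786, 'k1': 0.0036150293414243463, 'position': array([ 0.36787028, -0.15006491,  1.19179036]), 'rotation': array([[ 0.02267956, -0.98675305,  0.16063644],
       [-0.99973187, -0.02163372,  0.00825682],
       [-0.00467228, -0.16078063, -0.98697911]])}
{'fx': 359.77369209983164, 'fy': 359.77369209983164, 'cx': 284.668051936785, 'cy': 212.9117192254364, 'k1': -0.03306134750664789, 'hand_eye': array([[ 1.10564801e-04, -9.64383515e-01, -2.64507889e-01,
         6.70189346e-02],
       [ 9.99999977e-01,  1.55818909e-04, -1.50106631e-04,
        -1.22243569e-03],
       [ 1.85975691e-04, -2.64507866e-01,  9.64383510e-01,
        -1.52955269e-01],
       [ 0.00000000e+00,  0.00000000e+00,  0.00000000e+00,
         1.00000000e+00]])}
```

View pics/t0.png

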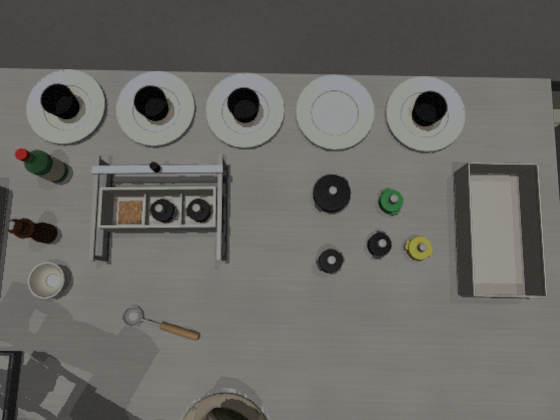

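View pics/s0.png

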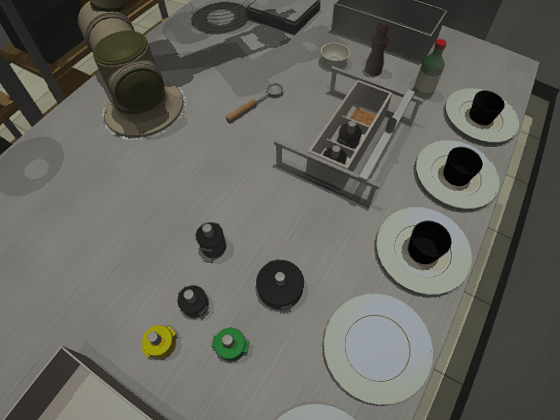

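The top view shows the crate at (160,208) with its empty cork compartment at (131,212). The bar's knob is at (155,167).

Candidates for low_pot in the top view:
- (331,194): the wide pot.
- (331,261): appears tall, scene (210,240).
- (380,244): appears low, scene (192,300).
- (391,201) green and (420,248) yellow: look-alikes.
- (163,211) and (199,210): the twins already packed.

I choose (380,244) and will check it in one crop.

```bash
python3 - <<'E'
from h import *
s=cv2.imread('pics/s0.png');t=cv2.imread('pics/t0.png')
A=cv2.resize(s[210:330,150:310],(480,360),interpolation=2)
B=cv2.resize(t[170:290,300:440],(420,360),interpolation=2)[:,:320]
C=cv2.resize(t[150:270,80:240],(800,600),interpolation=2)
cv2.imwrite('pics/c1.png',np.hstack([A,B]));cv2.imwrite('pics/c2.png',C)
def tri(pt,ps):
    o1,d1=ray('top',pt);o2,d2=ray('scene',ps)
    ab=np.linalg.lstsq(np.c_[d1,-d2],o2-o1,rcond=None)[0]
    p,q=o1+ab[0]*d1,o2+ab[1]*d2; return (p+q)/2,np.linalg.norm(p-q)
print('low',tri((380,239),(189,295)),'tall',tri((331,260),(208,229)))
E
```

```text
low (array([ 0.48740378, -0.37115434,  0.06634908]), np.float64(0.006773691092826869)) tall (array([ 0.43605441, -0.24677866,  0.07945818]), np.float64(0.0038809157747270256))
```

View pics/c1.png

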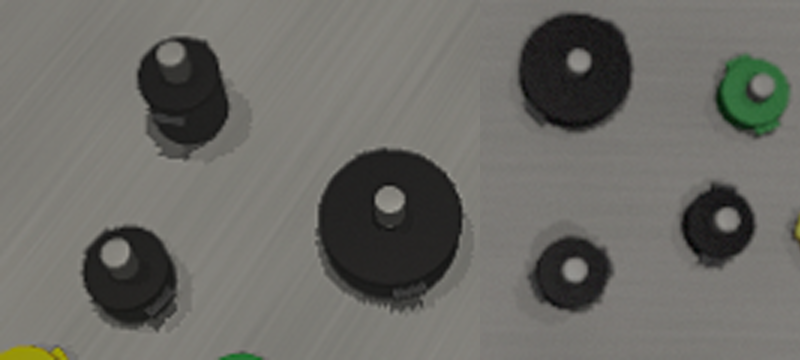

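View pics/c2.png

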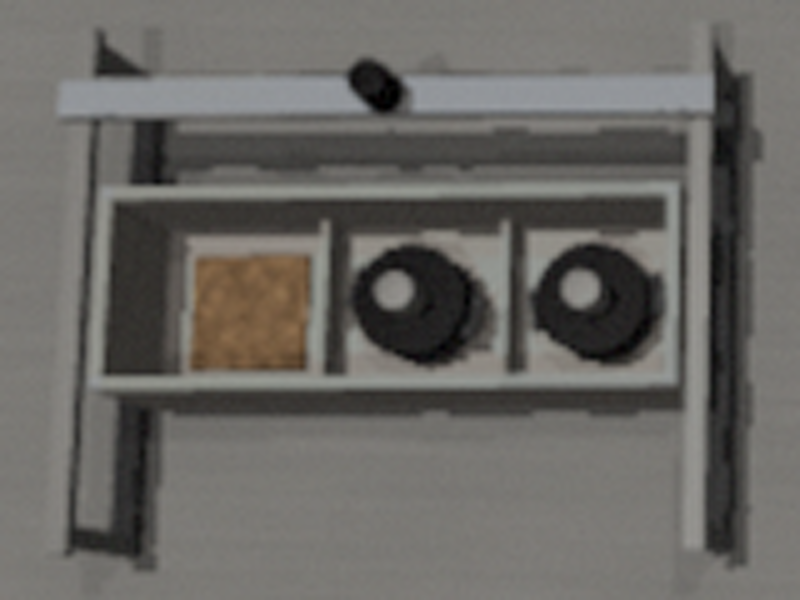

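The close crop confirms it: the right-hand small pot at top (382,243) / scene (188,294) is low, with a knob height of about 66 mm. The other small pot is clearly taller.

```bash
python3 - <<'E'
from h import *
f=lambda n,p,z:print(n,at('top',p,z).round(4))
f('low',(382.3,243),.066)
print('low scene',at('scene',(188.3,294),.066))
g=lambda u,v:(80+u/5,150+v/5)
f('pad',g(250,312),.008)
for p in [(102,187),(683,180),(680,385),(92,388)]: f('rim',g(*p),.083)
f('barknob',g(370,78),.129)
f('barL',g(57,97),.097);f('barR',g(713,92),.097)
f('twin',g(395,290),.074);f('twin',g(580,288),.074)
f('wide',(332.5,190.5),.06);f('green',(394,198.5),.066)
E
```

```text
low [ 0.4797 -0.3739  0.066 ]
low scene [ 0.48286874 -0.37297708  0.066     ]
pad [0.5504 0.2669 0.008 ]
rim [0.5992 0.3178 0.083 ]
rim [0.6089 0.0333 0.083 ]
rim [0.5078 0.03   0.083 ]
rim [0.5001 0.3139 0.083 ]
barknob [0.645  0.1761 0.129 ]
barL [0.6405 0.3377 0.097 ]
barR [0.6499 0.0184 0.097 ]
twin [0.5527 0.1734 0.074 ]
twin [0.5557 0.0827 0.074 ]
wide [ 0.6087 -0.2525  0.06  ]
green [ 0.5905 -0.4039  0.066 ]
```

>>> {"name": "jog_arm", "arguments": {
  "hand": [0.06,0.06,0.06,0.06,0.06],
  "travel": [
    [0.04,-0.045,0],
    [0.04,-0.045,0],
    [0.04,-0.045,0],
    [0.04,-0.045,0],
    [0.04,-0.045,0]
  ],
  "yaw": [0.06,0.06,0.06,0.06,0.06]
}}

```text
time_s: 0.72
position: [0.3496, 0.3028, 0.2202]
tool_rot: [[-1.0, -0.028, -0.0], [-0.028, 1.0, -0.0], [0.0, -0.0, -1.0]]
ft_force: [0.1, 0.7, -0.7]
grip_width: 0.0598
gripper_force: 0.0
```

>>> {"name": "jog_arm", "arguments": {
  "hand": [0.06,0.06,0.06,0.06,0.06],
  "travel": [
    [0.018,-0.057,0],
    [0.018,-0.057,0],
    [0.018,-0.057,0],
    [0.018,-0.057,0],
    [0.018,-0.057,0]
  ],
  "yaw": [0,0,0,0,0]
}}

```text
time_s: 1.35
position: [0.4388, 0.0175, 0.2203]
tool_rot: [[-1.0, -0.026, -0.0], [-0.026, 1.0, 0.0], [0.0, 0.0, -1.0]]
ft_force: [0.6, 0.4, 0.2]
grip_width: 0.0597
gripper_force: 0.0
```

>>> {"name": "jog_arm", "arguments": {
  "hand": [0.06,0.06,0.06,0.06,0.06],
  "travel": [
    [0.008,-0.058,0],
    [0.008,-0.058,0],
    [0.008,-0.058,0],
    [0.008,-0.058,0],
    [0.008,-0.058,0]
  ],
  "yaw": [0,0,0,0,0]
}}

```text
time_s: 1.98
position: [0.4786, -0.2724, 0.2201]
tool_rot: [[-1.0, -0.026, -0.0], [-0.026, 1.0, 0.0], [0.0, 0.001, -1.0]]
ft_force: [0.7, -0.4, -0.5]
grip_width: 0.06
gripper_force: 0.0
```

>>> {"name": "jog_arm", "arguments": {
  "hand": [0.06,0.06,0.06,0.06,0.06],
  "travel": [
    [0,-0.05,0],
    [0,-0.05,0],
    [0,0,-0.04],
    [0,0,0],
    [0,0,0]
  ],
  "yaw": [0,0,0,0,0]
}}

```text
time_s: 2.6
position: [0.4791, -0.3703, 0.1816]
tool_rot: [[-1.0, -0.027, 0.001], [-0.027, 1.0, -0.001], [-0.001, -0.001, -1.0]]
ft_force: [-1.9, 0.4, 0.3]
grip_width: 0.0598
gripper_force: 0.0
```

```bash
python3 - <<'E'
from h import *
im,p=snap('wrist','w1');print(p,env.observe()['q'])
E
```

```text
(array([[-9.99639113e-01, -2.68496059e-02,  8.61424624e-04],
       [-2.68503846e-02,  9.99639053e-01, -9.05494614e-04],
       [-8.36801522e-04, -9.28297415e-04, -9.99999219e-01]]), array([ 0.47912811, -0.37032501,  0.18160675])) [-4.88821779e+01  2.89503201e+01  6.88383255e+01  1.45251768e-03
  8.20783328e+01 -1.40430494e+02]
```

View pics/w1.png

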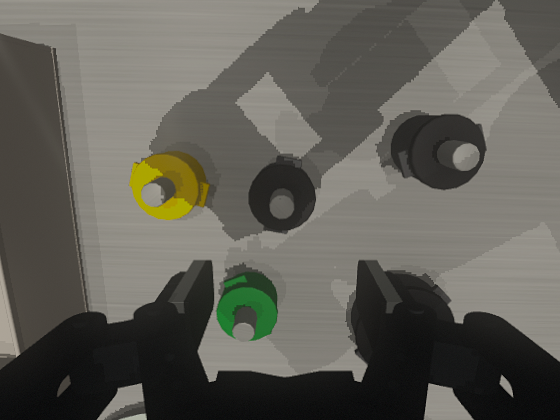

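The wrist view shows the black low pot's knob top at (282,205). The green look-alike is at (245,330), yellow at (155,193), the tall pot's knob at (465,156), and the wide pot is behind the right finger.

```bash
python3 - <<'E'
from h import *
s=env.observe();P=(s['tool_rot'],s['position'])
print(P[1]);print(at('wrist',(282,205),.066,P),at('wrist',(244,331),.066,P),at('wrist',(465,156),.09,P))
E
```

```text
[ 0.47928459 -0.37038169  0.18199463]
[ 0.47960576 -0.37380622  0.066     ] [ 0.59169594 -0.40354683  0.066     ] [ 0.43560892 -0.24988214  0.09      ]
```

>>> {"name": "jog_arm", "arguments": {
  "hand": [0.045,0.045,0.045,0.045,0.045],
  "travel": [
    [0,-0.0035,-0.03],
    [0,0,-0.035],
    [0,0,-0.03],
    [0,0,-0.029],
    [0,0,0]
  ],
  "yaw": [0,0,0,0,0]
}}

```text
time_s: 3.28
position: [0.4787, -0.3733, 0.056]
tool_rot: [[-1.0, -0.027, -0.001], [-0.027, 1.0, 0.001], [0.001, 0.001, -1.0]]
ft_force: [-0.5, -0.0, 0.4]
grip_width: 0.045
gripper_force: 0.0
```

>>> {"name": "jog_arm", "arguments": {
  "hand": [0.01,0.01,0.01,0.01,0.01],
  "travel": [
    [0,0,0],
    [0,0,0],
    [0,0,0],
    [0,0,0],
    [0,0,0]
  ],
  "yaw": [0,0,0,0,0],
  "grip_force": 40
}}

```text
time_s: 3.9
position: [0.4787, -0.374, 0.0564]
tool_rot: [[-1.0, -0.026, 0.0], [-0.026, 1.0, -0.0], [-0.0, -0.0, -1.0]]
ft_force: [-0.5, 0.6, 0.0]
grip_width: 0.0098
gripper_force: 0.0
```

The fingers closed to 10 mm with no force, so the grip missed. I'll look before moving.

```bash
python3 - <<'E'
from h import *
im,p=snap('wrist','w2');s,_=snap('scene','s2');t,_=snap('top','t2')
a=cv2.resize(t[180:300,300:460],(320,240)); b=cv2.resize(s[200:380,120:360],(320,240))
cv2.imwrite('pics/w2c.png',np.hstack([cv2.resize(im,(480,360)),np.vstack([a[:180],b[:180]])])[:,:,::-1])
print(env.observe()['grip_width'])
E
```

```text
0.010047453837534593
```

View pics/w2c.png

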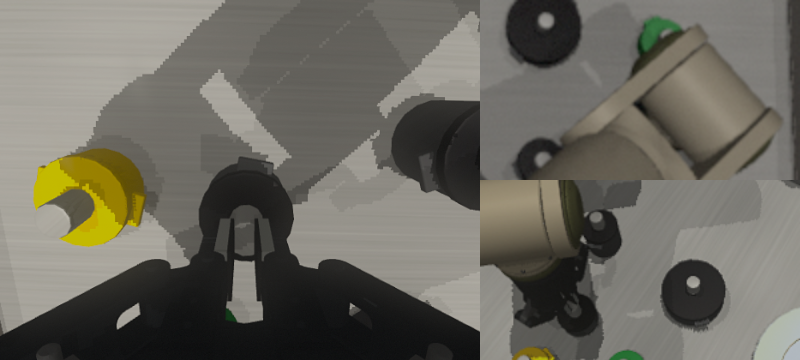

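The pot is still upright. Its knob appears just on the camera (-x) side of the closed fingers, so I'll compare it with the projected TCP.

```bash
python3 - <<'E'
from h import *
s=env.observe();P=(s['tool_rot'],s['position']);k=env.calibration('wrist');T=np.array(k['hand_eye'])
def proj(w):
    c=T[:3,:3].T@(np.array(P[0]).T@(np.array(w)-P[1])-T[:3,3]);u=c[:2]/c[2];u=u*(1+k['k1']*(u@u));return (u*k['fx']+[k['cx'],k['cy']]).round(1)
print(P[1])
for w in [P[1],P[1]-[0,0,.017],(.4797,-.374,.066),(.4697,-.374,.066),(.4797,-.374,.038),(.4507,-.374,.038),(.4797,-.374,0)]: print(w,proj(w))
im=cv2.imread('pics/w2.png');cv2.imwrite('pics/w2d.png',cv2.resize(im[170:370,200:370],(680,600)  if 0 else (510,600),interpolation=2))
E
```

```text
[ 0.4786961  -0.37402083  0.05631074]
[ 0.4786961  -0.37402083  0.05631074] [287.2 266.2]
[ 0.4786961  -0.37402083  0.03931074] [287.  252.6]
(0.4797, -0.374, 0.066) [287.3 277.4]
(0.4697, -0.374, 0.066) [288. 256.]
(0.4797, -0.374, 0.038) [286.9 253.4]
(0.4507, -0.374, 0.038) [288.6 197.9]
(0.4797, -0.374, 0) [286.6 230.3]
```

View pics/w2d.png

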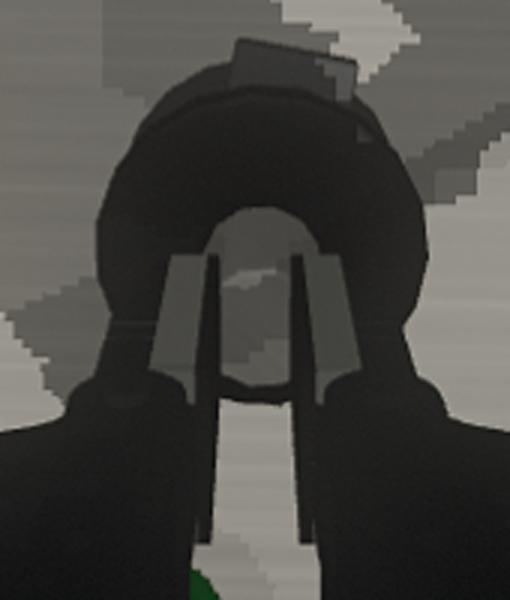

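The projection puts the knob where I estimated it, but the finger tips occlude it. They must be standing higher than the knob top. I'll reopen and lower in small steps, watching the force.

>>> {"name": "jog_arm", "arguments": {
  "hand": [0.045,0.045,0.045,0.045,0.045],
  "travel": [
    [0,0,0],
    [0,0,0],
    [0,0,0],
    [0,0,-0.004],
    [0,0,0]
  ],
  "yaw": [0,0,0,0,0],
  "grip_force": 20
}}

```text
time_s: 4.68
position: [0.4785, -0.3739, 0.0519]
tool_rot: [[-1.0, -0.026, -0.001], [-0.026, 1.0, 0.001], [0.001, 0.001, -1.0]]
ft_force: [0.2, -0.2, -0.5]
grip_width: 0.0448
gripper_force: 0.0
```

```bash
python3 - <<'E'
from h import *
im,p=snap('wrist','w3');s=env.observe();print(s['position'],s['ft_force'],s['grip_width'])
sc,_=snap('scene','s3')
a=cv2.resize(im[170:370,200:370],(510,600),interpolation=2);b=cv2.resize(sc[260:360,150:198+0],(288,600),interpolation=2)
cv2.imwrite('pics/w3d.png',np.hstack([a,b])[:,:,::-1])
E
```

```text
[ 0.4786212  -0.37390418  0.05204636] [ 0.5394745  -0.31558542  0.22589506] 0.04475847895571481
```

View pics/w3d.png

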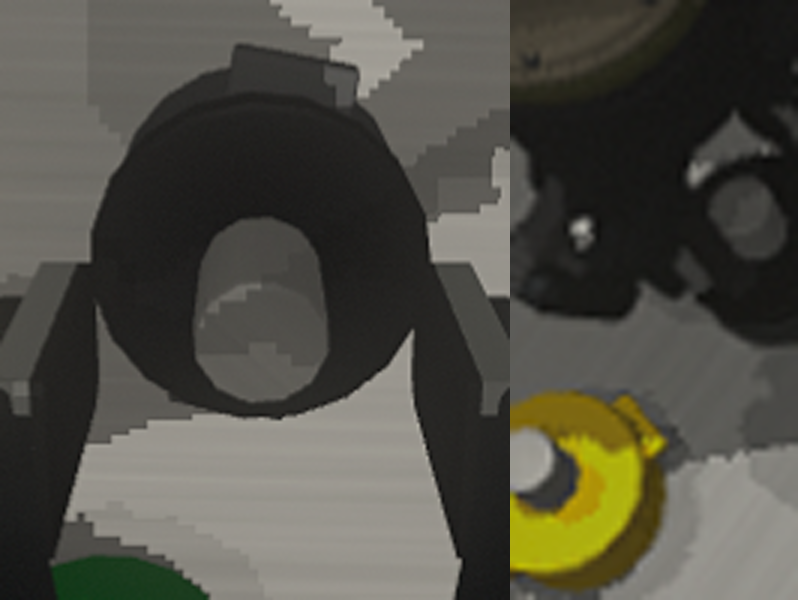

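The tips are still slightly above the knob top and nothing is touching, so I'll go down further in small steps.

>>> {"name": "jog_arm", "arguments": {
  "hand": [0.045,0.045,0.045,0.045,0.045],
  "travel": [
    [0,0,-0.003],
    [0,0,-0.003],
    [0,0,0],
    [0,0,0],
    [0,0,0]
  ],
  "yaw": [0,0,0,0,0]
}}

```text
time_s: 5.4
position: [0.4788, -0.374, 0.0464]
tool_rot: [[-1.0, -0.026, 0.0], [-0.026, 1.0, -0.0], [-0.0, -0.0, -1.0]]
ft_force: [-0.7, -0.1, -0.7]
grip_width: 0.0447
gripper_force: 0.0
```

>>> {"name": "jog_arm", "arguments": {
  "hand": [0.045,0.045,0.045,0.045,0.045],
  "travel": [
    [0,0,-0.003],
    [0,0,-0.003],
    [0,0,0],
    [0,0,0],
    [0,0,0]
  ],
  "yaw": [0,0,0,0,0]
}}

```text
time_s: 6.02
position: [0.4787, -0.374, 0.0404]
tool_rot: [[-1.0, -0.026, 0.0], [-0.026, 1.0, -0.0], [-0.0, -0.0, -1.0]]
ft_force: [0.4, 0.7, -0.1]
grip_width: 0.0448
gripper_force: 0.0
```

No contact even here, so the tips really do stand about 25 mm farther back than stated. They should now straddle the knob, so I'll go down 3 mm more and close gently.

>>> {"name": "jog_arm", "arguments": {
  "hand": [0.045,0.01,0.01,0.01,0.01],
  "travel": [
    [0,0,-0.003],
    [0,0,0],
    [0,0,0],
    [0,0,0],
    [0,0,0]
  ],
  "yaw": [0,0,0,0,0],
  "grip_force": 30
}}

```text
time_s: 6.65
position: [0.4787, -0.3738, 0.0372]
tool_rot: [[-1.0, -0.026, -0.0], [-0.026, 1.0, 0.0], [0.0, 0.0, -1.0]]
ft_force: [-0.2, 1.5, -0.4]
grip_width: 0.0186
gripper_force: 29.7
```

```bash
python3 - <<'E'
from h import *
im,p=snap('wrist','w4');s=env.observe();print(s['position'],s['ft_force'],s['grip_width'],s['gripper_force'])
cv2.imwrite('pics/w4d.png',cv2.resize(im[170:370,200:370],(510,600),interpolation=2)[:,:,::-1])
E
```

```text
[ 0.47865664 -0.37380195  0.03723933] [-0.62000948  0.8147142  -0.7360231 ] 0.018252735762804794 29.715629518032074
```

View pics/w4d.png

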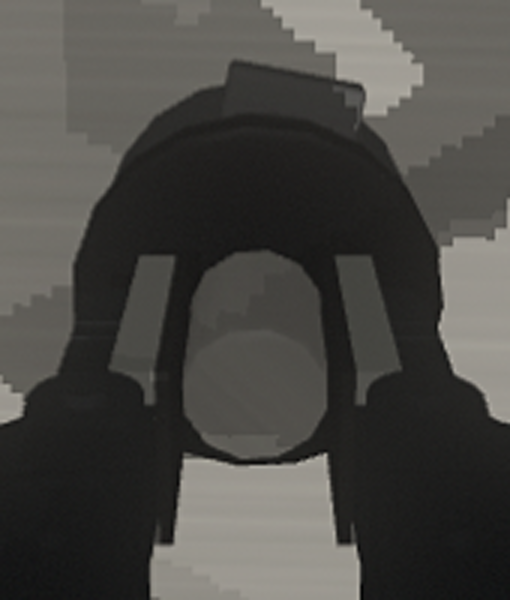

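Gripped at 18.6 mm with 30 N, and the knob is centred between the pads (crop centre about (257,390)). I'll raise the force and lift.

>>> {"name": "jog_arm", "arguments": {
  "hand": [0.01,0.01,0.01,0.01,0.01],
  "travel": [
    [0,0,0.005],
    [0,0,0.02],
    [0,0,0.035],
    [0,0,0.04],
    [0,0,0.035]
  ],
  "yaw": [0,0,0,0,0],
  "grip_force": 50
}}

```text
time_s: 7.32
position: [0.4786, -0.3741, 0.1739]
tool_rot: [[-1.0, -0.026, 0.0], [-0.026, 1.0, -0.001], [-0.0, -0.001, -1.0]]
ft_force: [-0.1, 0.1, -2.9]
grip_width: 0.0179
gripper_force: 49.1
```

>>> {"name": "jog_arm", "arguments": {
  "hand": [0.01,0.01,0.01,0.01,0.01],
  "travel": [
    [0,0.02,0],
    [0.005,0.04,0],
    [0.005,0.045,0],
    [0.005,0.045,0],
    [0.005,0.045,0]
  ],
  "yaw": [0,0,0,0,0]
}}

```text
time_s: 7.95
position: [0.4978, -0.1763, 0.1708]
tool_rot: [[-1.0, -0.026, -0.002], [-0.026, 1.0, 0.002], [0.002, 0.002, -1.0]]
ft_force: [-0.1, -0.5, -2.7]
grip_width: 0.0177
gripper_force: 49.2
```

>>> {"name": "jog_arm", "arguments": {
  "hand": [0.01,0.01,0.01,0.01,0.01],
  "travel": [
    [0.005,0.045,0],
    [0.005,0.045,0],
    [0.005,0.045,0],
    [0.005,0.045,0],
    [0.005,0.045,0]
  ],
  "yaw": [0,0,0,0,0]
}}

```text
time_s: 8.57
position: [0.5223, 0.0483, 0.1709]
tool_rot: [[-1.0, -0.027, -0.003], [-0.027, 1.0, 0.0], [0.003, 0.001, -1.0]]
ft_force: [0.9, -0.3, -3.5]
grip_width: 0.0179
gripper_force: 49.2
```

>>> {"name": "jog_arm", "arguments": {
  "hand": [0.01,0.01,0.01,0.01,0.01],
  "travel": [
    [0.007,0.045,0],
    [0.007,0.045,0],
    [0.007,0.045,0],
    [0.005,0.04,0],
    [0,0,0]
  ],
  "yaw": [0,0,0,0,0]
}}

```text
time_s: 9.2
position: [0.548, 0.2238, 0.1704]
tool_rot: [[-1.0, -0.03, -0.003], [-0.03, 1.0, -0.0], [0.003, -0.0, -1.0]]
ft_force: [-0.4, -0.9, -3.1]
grip_width: 0.0182
gripper_force: 49.4
```

>>> {"name": "jog_arm", "arguments": {
  "hand": [0.01,0.01,0.01,0.01,0.01],
  "travel": [
    [0.001,0.023,0],
    [0.0005,0.02,0],
    [0,0,0],
    [0,0,-0.02],
    [0,0,0]
  ],
  "yaw": [0,0,0,0,0]
}}

```text
time_s: 9.82
position: [0.5503, 0.2632, 0.1509]
tool_rot: [[-1.0, -0.026, -0.004], [-0.026, 1.0, -0.001], [0.004, -0.001, -1.0]]
ft_force: [-0.6, 0.2, -3.1]
grip_width: 0.0177
gripper_force: 49.5
```

```bash
python3 - <<'E'
from h import *
t,_=snap('top','t5');w,p=snap('wrist','w5');s=env.observe();print(s['position'],s['ft_force'],s['grip_width'])
cv2.imwrite('pics/v5.png',np.hstack([cv2.resize(t[140:280,70:210],(400,400),interpolation=2),cv2.resize(w[60:340,140:420],(400,400),interpolation=2)])[:,:,::-1])
E
```

```text
[0.551319   0.26356094 0.15265606] [ 0.51054999  0.85351049 -3.3921954 ] 0.01812445885243797
```

View pics/v5.png

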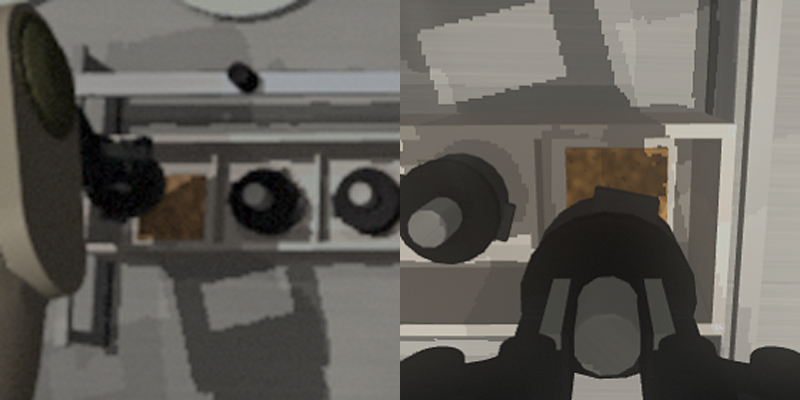

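The wrist view shows the pot held upright. The cork's near corners are at crop (567,147) and (668,147), i.e. wrist pixels (257,163) and (328,163). I'll compare these with the estimate.

```bash
python3 - <<'E'
from h import *
s=env.observe();P=(s['tool_rot'],s['position']);print(P[1])
for z in(.008,):
  a=at('wrist',(256.5,163),z,P);b=at('wrist',(327.7,163),z,P);print(a,b,np.linalg.norm(a-b),(a+b)/2+[.03,0,0])
print('rim edge corner',at('wrist',(140+335/1.4286,60+125/1.4286),.083,P))
print('knobtop of held',at('wrist',(140+208/1.4286,60+345/1.4286),P[1][2]-.037+.066,P))
E
```

```text
[0.551319   0.26356094 0.15265606]
[0.52340378 0.23833702 0.008     ] [0.52186759 0.29720758 0.008     ] 0.05889059861846657 [0.55263568 0.2677723  0.008     ]
rim edge corner [0.50203425 0.31618381 0.083     ]
knobtop of held [0.55322102 0.2628131  0.18165606]
```

The estimates agree to within 2 mm. I'll shift y by +4 mm and lower.

>>> {"name": "jog_arm", "arguments": {
  "hand": [0.01,0.01,0.01,0.01,0.01],
  "travel": [
    [-0.0005,0.004,-0.01],
    [0,0,-0.03],
    [0,0,-0.03],
    [0,0,-0.02],
    [0,0,0]
  ],
  "yaw": [0,0,0,0,0]
}}

```text
time_s: 10.55
position: [0.5499, 0.2679, 0.0609]
tool_rot: [[-1.0, -0.026, -0.003], [-0.026, 1.0, -0.001], [0.003, -0.001, -1.0]]
ft_force: [-0.9, -0.6, -3.1]
grip_width: 0.0179
gripper_force: 49.5
```

>>> {"name": "jog_arm", "arguments": {
  "hand": [0.01,0.01,0.01,0.01,0.01],
  "travel": [
    [0,0,-0.006],
    [0,0,-0.003],
    [0,0,-0.002],
    [0,0,-0.001],
    [0,0,0]
  ],
  "yaw": [0,0,0,0,0]
}}

```text
time_s: 11.18
position: [0.5507, 0.268, 0.0504]
tool_rot: [[-1.0, -0.026, 0.0], [-0.026, 1.0, 0.0], [-0.0, 0.0, -1.0]]
ft_force: [0.5, -0.3, -3.4]
grip_width: 0.0179
gripper_force: 49.5
```

>>> {"name": "jog_arm", "arguments": {
  "hand": [0.01,0.01,0.01,0.01,0.01],
  "travel": [
    [0,0,-0.002],
    [0,0,-0.002],
    [0,0,-0.001],
    [0,0,0],
    [0,0,0]
  ],
  "yaw": [0,0,0,0,0]
}}

```text
time_s: 11.8
position: [0.5507, 0.268, 0.0453]
tool_rot: [[-1.0, -0.026, 0.0], [-0.026, 1.0, 0.0], [-0.0, 0.0, -1.0]]
ft_force: [-1.2, 0.4, -2.6]
grip_width: 0.0179
gripper_force: 49.7
```

>>> {"name": "jog_arm", "arguments": {
  "hand": [0.01,0.01,0.01,0.01,0.01],
  "travel": [
    [0,0,-0.001],
    [0,0,-0.0005],
    [0,0,0],
    [0,0,0],
    [0,0,0]
  ],
  "yaw": [0,0,0,0,0]
}}

```text
time_s: 12.42
position: [0.551, 0.2683, 0.0451]
tool_rot: [[-1.0, -0.026, 0.002], [-0.026, 1.0, 0.001], [-0.002, 0.001, -1.0]]
ft_force: [-2.7, 0.5, 7.4]
grip_width: 0.0175
gripper_force: 50.7
```

The pot is in contact at the expected height: the force rose from -3 to +7 N. I'll release to 40 mm, then rise.

>>> {"name": "jog_arm", "arguments": {
  "hand": [0.03,0.04,0.04,0.04,0.04],
  "travel": [
    [0,0,0],
    [0,0,0],
    [0,0,0],
    [0,0,0],
    [0,0,0]
  ],
  "yaw": [0,0,0,0,0]
}}

```text
time_s: 13.05
position: [0.5507, 0.268, 0.0437]
tool_rot: [[-1.0, -0.026, -0.0], [-0.026, 1.0, -0.0], [0.0, -0.0, -1.0]]
ft_force: [0.1, 0.2, -0.1]
grip_width: 0.04
gripper_force: 0.0
```

>>> {"name": "jog_arm", "arguments": {
  "hand": [0.04,0.04,0.04,0.04,0.04],
  "travel": [
    [0,0,0.005],
    [0,0,0.02],
    [0,0,0.035],
    [0,0,0.04],
    [0,0,0.04]
  ],
  "yaw": [0,0,0,0,0]
}}

```text
time_s: 13.68
position: [0.5506, 0.268, 0.1855]
tool_rot: [[-1.0, -0.026, 0.0], [-0.026, 1.0, 0.0], [-0.0, 0.0, -1.0]]
ft_force: [-1.3, 0.1, 0.7]
grip_width: 0.0402
gripper_force: 0.0
```

```bash
python3 - <<'E'
from h import *
w,p=snap('wrist','w6');s=env.observe();print(s['position'],s['ft_force'],s['grip_width'])
# knob top blob: bright grey inside dark lid, near expected pixel
k=env.calibration('wrist');T=np.array(k['hand_eye'])
def proj(w_):
    c=T[:3,:3].T@(np.array(p[0]).T@(np.array(w_)-p[1])-T[:3,3]);u=c[:2]/c[2];u=u*(1+k['k1']*(u@u));return u*k['fx']+[k['cx'],k['cy']]
e=proj((.551,.2675,.074));print('expect',e)
g=cv2.cvtColor(w,cv2.COLOR_RGB2GRAY);x,y=e.astype(int)
print(g[y-44:y+46:5,x-50:x+51:6])
E
```

```text
[0.55237697 0.26851617 0.19133575] [ 1.05642315 -0.21542455  4.12762779] 0.03973842979979542
expect [285.59657521 206.86697485]
[[ 67  84  98  77  67  64  78  54  43  43  45  45  84  60  93  99 103]
 [ 67  83  98  79  64  62  44  34  34  34  38  46  65  54  79  99 115]
 [ 68  83  98  80  70  35  32  33  34  35  34  37  49  78 173 122 124]
 [ 70  83  98  83  63  33  32  33  35  35  36  37  40  59 161 121 123]
 [ 71  83  98  93  31  32  32  32  33  34  36  38  38  39 160  91 124]
 [ 73  83  99 101  34  33  32  31  31  31  33  35  39  40 161 100 123]
 [ 76  83  98  35  33  32  31  31  65  64  31  34  37  40 134 100 123]
 [ 81  83  96  29  33  32  33  63  63  63  65  34  37  39  51 100 124]
 [ 85  83  96  30  32  33  31  85  88  85  72  35  35  48  36 100 121]
 [ 90  83  96  34  32  33  32  85  86  86  84  35  38  53 156  99 111]
 [ 97 152 166 174  34  33  33  84  85  85  85  36  49  52 172  99 102]
 [100 151 165 171  33  35  40  84  83  84  73  47  48  46 171  99  98]
 [169 150 153 153 146  44  44  45  50  46  47  47  48 153 157  85  84]
 [168 149 153 153 153 143  44  45  45  45  46  45 157 156 156  86  83]
 [166 100 112  82  82  83  69  59  42  44  73  95 106  84  84  86  79]
 [153  74  74  73  74  74  74  75  74  71  75  75  75  75  77  77  77]
 [155  74  74  75  75  74  74  75  74  74  75  75  76  76  76  76  78]
 [ 75  74  74  74  74  76  75  74  75  76  75  75  75  75  75  77  77]]
```

The pot's knob and lid are exactly at the expected pixel, so it stands upright on the pad and is released. Next I'll go above the bar knob and locate it numerically.

>>> {"name": "jog_arm", "arguments": {
  "hand": [0.05,0.05,0.05,0.05,0.05],
  "travel": [
    [0,0,0],
    [0.03,-0.031,0.005],
    [0.03,-0.031,0],
    [0.032,-0.03,0],
    [0,0,0]
  ],
  "yaw": [0,0,0,0,0]
}}

```text
time_s: 14.35
position: [0.6438, 0.1736, 0.1866]
tool_rot: [[-1.0, -0.023, -0.003], [-0.023, 1.0, -0.001], [0.003, -0.001, -1.0]]
ft_force: [0.3, 0.8, -0.2]
grip_width: 0.0501
gripper_force: 0.0
```

>>> {"name": "jog_arm", "arguments": {
  "hand": [0.05,0.05,0.05,0.05,0.05],
  "travel": [
    [0,0,0],
    [0,0,0],
    [0,0,0],
    [0,0,0],
    [0,0,0]
  ],
  "yaw": [0,0,0,0,0]
}}

```text
time_s: 14.98
position: [0.6426, 0.1762, 0.1889]
tool_rot: [[-1.0, -0.026, 0.0], [-0.026, 1.0, -0.0], [-0.0, -0.0, -1.0]]
ft_force: [-0.5, 0.3, 0.5]
grip_width: 0.0498
gripper_force: 0.0
```

```bash
cat >> h.py <<'E'
def proj(w_,p):
    k=env.calibration('wrist');T=np.array(k['hand_eye'])
    c=T[:3,:3].T@(np.array(p[0]).T@(np.array(w_)-p[1])-T[:3,3]);u=c[:2]/c[2];u=u*(1+k['k1']*(u@u));return u*k['fx']+[k['cx'],k['cy']]
E
python3 - <<'E'
from h import *
w,p=snap('wrist','w7');print(p[1]);e=proj((.645,.176,.129),p);print('expect top',e,'base',proj((.645,.176,.097),p))
g=cv2.cvtColor(w,cv2.COLOR_RGB2GRAY);x,y=e.astype(int)
print(y-72,x-54);print(g[y-72:y+50:6,x-54:x+55:6])
E
```

```text
[0.6425857  0.17618932 0.18894609]
expect top [286.13869583 230.57601801] base [285.96618388 216.47283098]
158 232
[[ 89  89  89  89  83  83  83  83  83  83  82  83 131  78 118 135 141 141
  138]
 [ 73  73  72  72  73  71  71  71  71  72  73  73  73  73  71 125 124 125
  126]
 [ 73  71  72  72  72  71  70  71  71  71  72  72  73  73  70 125 125 125
  124]
 [ 74  71  71  70  69  70  69  69  70  69  71  71  72  73  74 103 103 103
  120]
 [ 91  73  72  72  72  70  71  70  71  71  71  71  73  72  74  74  75  75
   83]
 [ 82  82  82  80  80  80  79  80  79  79  81  81  81  82  83  84  85  86
   87]
 [ 86  85  85  83  84  83  83  82  82  83  82  82  82  84  84  84  85  86
   86]
 [ 85  86  85  86  86  85  85  84  83  83  84 136 136 136 137 137 137 137
  137]
 [ 89  89  90  90  89  90  86  85  85  85  76  83  84  83  91  92  93  93
   94]
 [104 103 103 103 103 104 103 103  37  38  38  40  90  89 103 104 104 104
  105]
 [101 100 100 101 100 100 100 101  38  40  41  42  86 102 101 164 101 147
  147]
 [103 103 102 102 102 102 102 104  42  44  43  44  39 101 103 165 165 165
  165]
 [ 98  98  98  98  98  98  97 103  45  45  45  45  45  98 158 160 160 160
  160]
 [143 143 143 141 140 139 139 140  46  47  45  46  42 137 138 140 139 140
  141]
 [141 142 141 141 140 141 140 139  47  48  47  48 139 148 138 139 154 140
  141]
 [139 139 139 142 140 139 139 145 137 140 140 137 136 138 138 138 138 138
  138]
 [140 140 140 139 139 139 138 139 139 139 140 140 141 142 142 142 142 142
  142]
 [138 139 140 140 139 140 139 139 140 139 139 139 139 139 139 139 139 140
  140]
 [139 138 138 139 139 139 138 139 140 140 140 141 141 141 142 142 142 142
  142]
 [141 141 141 141 140 140 140 141 139 140 140 138  80  80  82  82  81 101
  100]
 [138 138 138 138 138 139 139 140  85  83  83  83  81  80  77  98 128  76
   81]]
```

```bash
python3 - <<'E'
from h import *
s=env.observe();p=(s['tool_rot'],s['position']);g=cv2.imread('pics/w7.png',0)
m=(g[200:255,262:318]<62).astype(np.uint8);n,l,st,c=cv2.connectedComponentsWithStats(m);i=1+st[1:,4].argmax();x,y,wd,h,a=st[i];print(st[i],c[i])
b=200+y+h; px=(262+x+wd/2-.5, b-wd/2)
print(px,at('wrist',px,.129,p),p[1])
E
```

```text
[ 13   7  31  40 992] [27.96370968 26.70866935]
(np.float64(290.0), np.float64(231.5)) [0.64553342 0.17835277 0.129     ] [0.64261086 0.17612363 0.18887212]
```

>>> {"name": "jog_arm", "arguments": {
  "hand": [0.045,0.045,0.045,0.045,0.045],
  "travel": [
    [0.002,0.002,-0.01],
    [0,0,-0.03],
    [0,0,-0.03],
    [0,0,-0.015],
    [0,0,0]
  ],
  "yaw": [0,0,0,0,0]
}}

```text
time_s: 15.65
position: [0.6444, 0.178, 0.1029]
tool_rot: [[-1.0, -0.026, -0.002], [-0.026, 1.0, -0.0], [0.002, -0.0, -1.0]]
ft_force: [0.5, -0.1, 0.4]
grip_width: 0.0448
gripper_force: 0.0
```

>>> {"name": "jog_arm", "arguments": {
  "hand": [0.045,0.01,0.01,0.01,0.01],
  "travel": [
    [0,0,-0.002],
    [0,0,0],
    [0,0,0],
    [0,0,0],
    [0,0,0]
  ],
  "yaw": [0,0,0,0,0],
  "grip_force": 30
}}

```text
time_s: 16.27
position: [0.645, 0.1798, 0.103]
tool_rot: [[-1.0, -0.027, 0.002], [-0.027, 1.0, 0.003], [-0.002, 0.003, -1.0]]
ft_force: [1.0, 6.7, 2.1]
grip_width: 0.0187
gripper_force: 30.0
```

Gripped, with a slight +y offset. I'll relieve that and draw along the crate's -x.

>>> {"name": "jog_arm", "arguments": {
  "hand": [0.01,0.01,0.01,0.01,0.01],
  "travel": [
    [0,0.0015,0],
    [-0.01,-0.0003,0],
    [-0.02,-0.0006,0],
    [-0.02,-0.0006,0],
    [-0.02,-0.0006,0]
  ],
  "yaw": [0,0,0,0,0]
}}

```text
time_s: 16.9
position: [0.5747, 0.1777, 0.1029]
tool_rot: [[-1.0, -0.026, 0.004], [-0.026, 1.0, 0.001], [-0.004, 0.001, -1.0]]
ft_force: [2.3, 3.5, 5.0]
grip_width: 0.0187
gripper_force: 30.2
```

>>> {"name": "jog_arm", "arguments": {
  "hand": [0.01,0.01,0.01,0.01,0.01],
  "travel": [
    [-0.02,-0.0006,0],
    [-0.02,-0.0006,0],
    [-0.02,-0.0006,0],
    [-0.02,-0.0006,0],
    [-0.01,-0.0003,0]
  ],
  "yaw": [0,0,0,0,0]
}}

```text
time_s: 17.52
position: [0.4845, 0.1749, 0.1029]
tool_rot: [[-1.0, -0.026, 0.003], [-0.026, 1.0, 0.001], [-0.003, 0.001, -1.0]]
ft_force: [2.7, 3.9, 5.6]
grip_width: 0.0185
gripper_force: 30.3
```

>>> {"name": "jog_arm", "arguments": {
  "hand": [0.01,0.01,0.01,0.01,0.01],
  "travel": [
    [-0.01,-0.0003,0],
    [-0.01,-0.0003,0],
    [-0.004,-0.0001,0],
    [-0.003,0,0],
    [0,0,0]
  ],
  "yaw": [0,0,0,0,0]
}}

```text
time_s: 18.15
position: [0.4579, 0.1741, 0.1028]
tool_rot: [[-1.0, -0.026, 0.003], [-0.026, 1.0, 0.001], [-0.003, 0.001, -1.0]]
ft_force: [-1.0, 2.2, 8.3]
grip_width: 0.0184
gripper_force: 30.5
```

>>> {"name": "jog_arm", "arguments": {
  "hand": [0.01,0.01,0.01,0.01,0.01],
  "travel": [
    [-0.002,0,0],
    [-0.002,0,0],
    [0,0,0],
    [0,0,0],
    [0,0,0]
  ],
  "yaw": [0,0,0,0,0]
}}

```text
time_s: 18.77
position: [0.4542, 0.174, 0.1029]
tool_rot: [[-1.0, -0.026, 0.003], [-0.026, 1.0, 0.0], [-0.003, 0.0, -1.0]]
ft_force: [1.3, 1.0, 7.7]
grip_width: 0.0185
gripper_force: 30.5
```

>>> {"name": "jog_arm", "arguments": {
  "hand": [0.01,0.01,0.01,0.01,0.01],
  "travel": [
    [-0.002,0,0],
    [-0.002,0,0],
    [0,0,0],
    [0,0,0],
    [0,0,0]
  ],
  "yaw": [0,0,0,0,0]
}}

```text
time_s: 19.4
position: [0.4532, 0.174, 0.1029]
tool_rot: [[-1.0, -0.026, 0.01], [-0.026, 1.0, 0.001], [-0.01, 0.001, -1.0]]
ft_force: [13.8, 2.5, -1.0]
grip_width: 0.0181
gripper_force: 29.7
```

The bar is at its stop: the force rose to 14 N with little motion. I'll ease back, release, rise and check.

>>> {"name": "jog_arm", "arguments": {
  "hand": [0.01,0.045,0.045,0.045,0.045],
  "travel": [
    [0.002,0,0],
    [0,0,0],
    [0,0,0],
    [0,0,0],
    [0,0,0]
  ],
  "yaw": [0,0,0,0,0]
}}

```text
time_s: 20.02
position: [0.4515, 0.174, 0.1017]
tool_rot: [[-1.0, -0.026, -0.0], [-0.026, 1.0, -0.0], [0.0, -0.0, -1.0]]
ft_force: [0.6, 0.2, -0.0]
grip_width: 0.0451
gripper_force: 0.0
```

>>> {"name": "jog_arm", "arguments": {
  "hand": [0.045,0.045,0.045,0.045,0.045],
  "travel": [
    [0,0,0.01],
    [0,0,0.03],
    [0,0,0.03],
    [0,0,0.02],
    [0,0,0]
  ],
  "yaw": [0,0,0,0,0]
}}

```text
time_s: 20.65
position: [0.4523, 0.1741, 0.1934]
tool_rot: [[-1.0, -0.026, 0.004], [-0.026, 1.0, 0.0], [-0.004, 0.0, -1.0]]
ft_force: [-0.4, -0.1, 0.6]
grip_width: 0.0449
gripper_force: 0.0
```

>>> {"name": "jog_arm", "arguments": {
  "hand": [0.045,0.045,0.045,0.045,0.045],
  "travel": [
    [-0.02,-0.04,0],
    [-0.02,-0.04,0],
    [0,-0.04,0],
    [0,0,0],
    [0,0,0]
  ],
  "yaw": [0,0,0,0,0]
}}

```text
time_s: 21.28
position: [0.4115, 0.0543, 0.1914]
tool_rot: [[-1.0, -0.026, -0.001], [-0.026, 1.0, 0.0], [0.001, 0.0, -1.0]]
ft_force: [-0.8, -0.2, -0.1]
grip_width: 0.0452
gripper_force: 0.0
```

```bash
python3 - <<'E'
from h import *
t,_=snap('top','t9');s=env.observe();print(s['position'],s['ft_force'],s['grip_width'])
g=cv2.cvtColor(t,cv2.COLOR_RGB2GRAY)
print(g[155:250:3,112]);print(g[200:226:3,90:150:4])
for y in range(155,250,3):
  pass
print('bar row expected near x=.455 at col 112:', [ (r,at('top',(112,r),.097)[0].round(3)) for r in (225,235,245)])
E
```

```text
[0.41154197 0.0546236  0.19142227] [0.5544037  0.48887011 0.35592316] 0.044864481888450054
[120 117 116 115  30  32  31  35  48  36  47 151  57  56  50  52  54  54
  50  56  58  64  62  62 133  56  93  87  89  89 154 152]
[[126 136 103  73  50  52  74 119  22  23  20  75 120 141  52]
 [127 135 109  51  50  53  88  23  42  23  27  16  84 120  51]
 [125 134 119  49  47  55  57 126 139  39  29  32  14 120  52]
 [125 135 126  49  53  57  32 120 147  47  23  33  21 119  49]
 [125 138 133  54  54  54  41  24  41  34  36  29  16  81  49]
 [124 138 141  55  53  54  78  24  28  31  35  18  21 115  53]
 [125 138 145  53  55  52  92  49  25  28  23  13  59 154  50]
 [126 137 146  55  54  54  78  88  40  34  26  33  73 144  51]
 [131 128 149  50  54  50  75 122 123  78  80  77  51 128  68]]
bar row expected near x=.455 at col 112: [(225, np.float64(0.505)), (235, np.float64(0.481)), (245, np.float64(0.458))]
```

The bar is bright from row 245 on (x≈0.455), at its near stop. The pot's knob is at top (121,208). I'll check that against the pad and hand in.

```bash
python3 - <<'E'
from h import *
p=at('top',(121,208),.074);print(p)
if np.hypot(*(p[:2]-[.551,.267]))<.015: print(env.close_job())
E
```

```text
[0.55067326 0.26652933 0.074     ]
the job is handed in; nothing more can be done
None
```

The low pot stands upright and released on the cork pad, the gauge bar was then drawn to its near stop with the arm clear of everything, and the job was handed in at about 21 s; no verdict was returned.

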